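# Snap the dust cap onto the bare gas outlet and keep it pressed

## Robot

A 6-joint arm with a two-finger parallel gripper is mounted at the origin on the work surface. World frame = base frame: x ahead of the robot, y to its left, z up, the work surface at z = 0. Lengths are in m, angles in degrees, forces in N, time in s.
With the tool pointing down it reaches from about 0.325 to 0.85 m from the base axis. Payload 15.5 kg.
Tool frame: the origin (TCP) lies at the very end of the fingers, on their centre line; the grasp point (between the pads) lies arm.grip_depth behind it (arm.grip_depth is the distance from the TCP to the grasp point, in m); z points along the fingers, y is the line along which they close (so a half turn about z gives the same grasp; the last joint's range is limited). The gripper opens to 91 mm and grips with 3 to 60 N. Pads are 32 mm wide; open, the fingers measure 118 mm over their backs; the gripper's body (76 mm by 178 mm) begins 60 mm behind the grasp point.
Start: joints at [58.012, 28.281, 77.091, -0, 74.628, -5.472], TCP at [0.279, 0.559, 0.214] pointing down, gripper open.
Joint ranges: [-166.48, 166.48], [-47.26, 123.95], [12.59, 153.08], [-70.14, 250.14], [6.76, 159.57], [-176.63, 176.63]. Speed limits (degrees/s): [108.29, 108.29, 147.25, 172.46, 172.46, 172.46].

## Interface

Orientations are given as a 3x3 rotation matrix whose columns are the frame's x, y, z axes.
In Python, from rig import arm gives the robot as it stands. Calls block until the motion is done:
- arm.move_to(position, orientation): joint-space move of the TCP to a pose.
- arm.move_l(position, orientation=None, feed=0.15): straight line of the TCP; orientation=None keeps the orientation; feed is the mean speed in m/s.
- arm.move_joints(angles): joint-space move.
- arm.grip(opening): finger opening in m; the grip force is fixed at half the most; returns when the fingers have stopped.
- arm.sleep(seconds).
- arm.solve_ik(position, orientation): joint angles nearest the present ones, or None.
- arm.snapshot(name): name is "scene" or "top" or "wrist"; returns the picture (400x640x3 uint8, red, green, blue); there is no depth.
- arm.get_calibration(name): a dict with "intrinsics" (3x3 intrinsics, pixels), "cam_to_world" (4x4, takes a point from camera to world coordinates). Camera axes: x right, y down, z forward; pixel columns grow to the right and rows downward; lengths in m; the calibration is good to about 2 mm. A picture is of the moment at which its call begins: read the wrist's pose just before it. get_calibration takes no time and is no camera call; for the wrist camera it gives the pose at the moment of the call.
A pose or a line that the arm cannot do raises arm.Unreachable and nothing moves.
- arm.sign_off(): hands the job in; it is judged then, once.
Readings, each from a call of its own:
- arm.current_t(): time.
- arm.current_joint_positions(): joint angles.
- arm.current_dq(): joint speeds.
- arm.current_tau(): joint torques, N m.
- arm.current_ee_pos(): TCP position.
- arm.current_tool_rot(): TCP orientation.
- arm.current_force(): force on the tool from outside, world axes, zero at the start.
- arm.current_torque(): the same for the moment, N m.
- arm.current_width(): finger opening in m.
- arm.current_grasp_force(): force on a finger pad.
Only numpy, scipy, OpenCV 4.12 (cv2) and the standard library are available. Lean on these libraries where they do the work, as an engineer would, in place of code of your own. Each camera call takes 0.05 s, during which the arm holds its last target. There are 200 camera calls.

## Task

The torch has been unplugged from the jeweller's bench, so its gas outlet needs its dust cap. Lift the loose aluminium cap off the peg of the wooden block, put it open end down over the bare brass stud, press straight down until it snaps over the stud's balls, and keep pressing until the rubber seal under it is squeezed right down. Finish while holding: still gripping the cap by its side and still pressing it down hard; leave the torch, jar and brick where they lie.

Things in the scene. Friction and masses are not known exactly. Their poses are not given: they have to be found in the camera images.
- cap_mid (a point): centre, half-way up, of the loose plain aluminium dust cap: round, 38 mm in diameter, 54 mm high, open below, flat closed top, 56 to 112 g. z axis out of the closed top; mouth 27 mm below this point. Starts upright over the block's peg, mouth on the block. Gripped by its plain side from above; round, so its yaw does not matter.
- cap_mouth (a point): centre of the same cap's open mouth, in the plane of its rim. The mouth has an inner lip 4 mm high with a 25 mm bore; above the lip the bore is 31 mm wide, 50 mm deep from the mouth.
- rest: fixed wooden block 90 x 75 mm, 30 mm high, with an upright peg 18 mm in diameter standing 32 mm out of its top centre; the cap starts over this peg and must be lifted straight up more than 32 mm to come off. Origin: centre of its underside on the bench; x along the 90 mm side.
- seat (a point): the bare gas outlet (fixed): base plate 80 x 80 x 14 mm, brass column 42 mm wide and 50 mm high, on it a black sprung rubber seal 36 mm wide, and the stud. This point: centre of the free seal's top face, 56 mm above the bench, on the stud's axis. The cap's mouth lands on it and squeezes the seal down up to 4 mm further.
- stud_tip (a point): tip of the bare brass stud, 39 mm above the free seal. Stud 21 mm wide, its last 17 mm tapered to 8 mm. Four sprung balls, 29 mm across, 9.5 mm above the free seal: the cap's lip meets them with its mouth about 14 mm above the free seal, needs about 10 N to pass, then the force drops (snap, 10 to 1 mm above: the cap is pulled down); then the seal pushes back.
- seal (a joint): how far the sprung rubber seal of the bare outlet is squeezed down, m: 0 free, 0.004 fully squeezed (hard stop). Its spring pushes back with 2 N at 0 rising to 10 N at 0.004.
- capped_top (a point): top centre of the other gas outlet (fixed), which already has its own slim cap: brass column 30 mm wide, aluminium cap 24 mm wide and top 80 mm above the bench, base plate 70 x 70 mm. Not to be used. The two outlets may change places.
- torch_mid (a point): bystander: brass hand torch lying on the bench, 185 mm long along its x, 26 mm thick; its middle, 13 mm above the bench. Leave it.
- jar_mid (a point): bystander: white ceramic jar with a dark lid, 52 mm in diameter, 55 mm high; its centre. Leave it.
- brick_mid (a point): bystander: soldering brick 100 x 65 x 25 mm lying flat; its centre. Leave it.
Mind the look-alikes: they are no part of the job. Leave any green or purple look-alike of the part that bears cap_mid alone.

How it is judged (in metres and radians):
On the way, in this order (a step that is already met when the one before it is completed fails the run):
1. the cap is lifted clear of its peg, upright (z of cap_mouth in the frame of rest above 0.064 m and angle between cap_mid's own z axis and vertical below 0.35 rad), for 0.1 s.
2. the cap has snapped over the balls of the bare stud (z of cap_mouth in the frame of seat below 0.0025 m and horizontal distance between cap_mouth and seat below 0.004 m), for 0.1 s.
At the end, for the whole second after the job is handed in: Through the last second the cap is snapped on the bare stud, upright within 0.12 rad, within 4 mm of its axis, mouth 2 mm or more below the free seal's top, seal squeezed over 2.5 of 4 mm, the cap's side still gripped; torch, jar and brick within 30 mm of where they lay (value of joint seal above 0.0025 m and z of cap_mouth in the frame of seat below -0.002 m and horizontal distance between cap_mouth and seat below 0.004 m and angle between cap_mid's own z axis and vertical below 0.12 rad and contact force between the fingers and cap above 2 N and distance between the grasp point and cap_mid below 0.035 m and linear speed of cap below 0.02 m/s and distance of each of torch_mid, jar_mid, brick_mid from where it was at the start of the episode below 0.03 m); the arm keeps its last pose, push and grip.
It fails at once if the torch, jar or brick is pushed away (distance of any of torch_mid, jar_mid, brick_mid from where it was at the start of the episode above 0.03 m).
It also fails if it takes over 48 s, if anything falls off the work surface, if the arm or the gripper's body presses on something with over 40 N, if the wrist force passes 120 N, or if a joint passes its speed limit or range.

## Working session

There is one attempt and no reset: what is moved stays moved. The work goes in short steps, each a Python script; the robot and the scene stay as the last script left them, time stands still between calls to the robot, and variables do not carry over. Pictures are saved under pics/ and viewed, at most 10 in all, crops included, and the job is handed in when it is done.

```bash
ls; mkdir -p pics
python3 - <<'E'
from rig import arm
import cv2,numpy as np
np.set_printoptions(precision=4,suppress=True)
for n in("scene","top","wrist"):
    im=arm.snapshot(n); cv2.imwrite(f"pics/{n}0.png",im[:,:,::-1]); c=arm.get_calibration(n); print(n,c["intrinsics"],c["cam_to_world"])
print(arm.grip_depth,arm.current_t(),arm.current_tool_rot())
E
```

```text
pics
scene [[456.8586   0.     315.2784]
 [  0.     456.8586 196.8936]
 [  0.       0.       1.    ]] [[ 0.832   0.4199 -0.3625  0.9789]
 [ 0.5547 -0.6298  0.5437 -0.6395]
 [-0.0001 -0.6535 -0.7569  0.9066]
 [ 0.      0.      0.      1.    ]]
top [[412.876    0.     319.1195]
 [  0.     412.876  192.9183]
 [  0.       0.       1.    ]] [[ 0.0371 -0.9787  0.2018  0.3569]
 [-0.9993 -0.0356  0.0109 -0.0293]
 [-0.0035 -0.202  -0.9794  1.1166]
 [ 0.      0.      0.      1.    ]]
wrist [[321.1063   0.     320.4287]
 [  0.     321.1063 201.7853]
 [  0.       0.       1.    ]] [[ 0.4469  0.858   0.253   0.2075]
 [ 0.8946 -0.4279 -0.1289  0.5946]
 [-0.0023  0.284  -0.9588  0.3844]
 [ 0.      0.      0.      1.    ]]
0.0188 0.15 [[-0.8948  0.4464 -0.0005]
 [ 0.4464  0.8948 -0.0008]
 [ 0.0001 -0.0009 -1.    ]]
```

View pics/scene0.png

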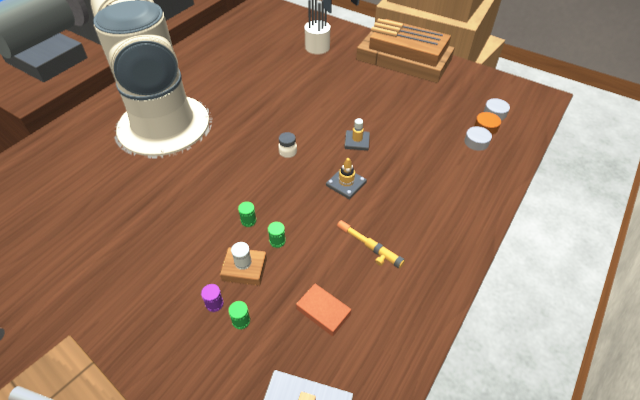

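View pics/top0.png

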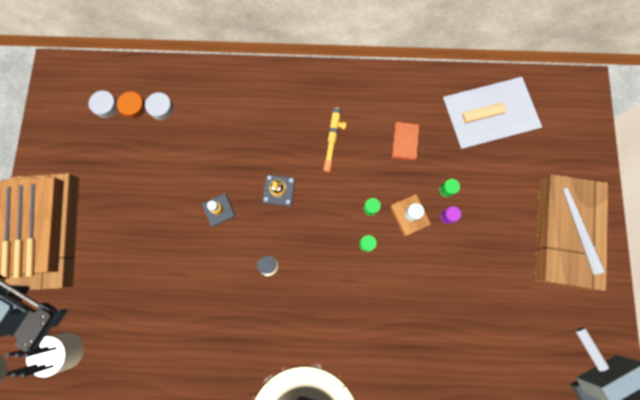

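The scene picture shows the following, and the top picture agrees:
- **Loose silver cap:** on the wooden block at scene (241,255), top (415,212).
- **Possible confusions:** green caps at scene (247,214), (277,235) and (239,315), a purple one at (212,298), and the other outlet's slim silver cap at (358,125).
- **Bare stud:** ringed by the black seal at scene (347,170), top (277,187).

I choose the silver cap on the block. Next I triangulate roughly, then look close with the wrist camera.

```bash
cat > h.py <<'E'
from rig import arm
import cv2,numpy as np
np.set_printoptions(precision=4,suppress=True)
R=np.array([[0,1,0],[1,0,0],[0,0,-1.]])   # tool y along world x, camera on +y side
def ray(c,p):
    T=c["cam_to_world"]; d=T[:3,:3]@np.linalg.solve(c["intrinsics"],[p[0],p[1],1]); return T[:3,3],d/np.linalg.norm(d)
def tri(obs):
    A=np.zeros((3,3));b=np.zeros(3)
    for c,p in obs:
        o,d=ray(c,p);P=np.eye(3)-np.outer(d,d);A+=P;b+=P@o
    x=np.linalg.solve(A,b)
    return x,[np.linalg.norm(np.cross(x-ray(c,p)[0],ray(c,p)[1])) for c,p in obs]
def plane(c,p,z):
    o,d=ray(c,p); return o+d*(z-o[2])/d[2]
def look(name,tag):
    c=arm.get_calibration(name); im=arm.snapshot(name)[:,:,::-1].copy(); cv2.imwrite(f"pics/{tag}.png",im); np.save(f"pics/{tag}.npy",c,allow_pickle=True); return im,c
def proj(c,X):
    T=np.linalg.inv(c["cam_to_world"]); q=c["intrinsics"]@(T[:3,:3]@X+T[:3,3]); return q[:2]/q[2]
E
python3 - <<'E'
from h import *
s,t=arm.get_calibration("scene"),arm.get_calibration("top")
cap,e=tri([(s,(241,248)),(t,(416,211))]); print("cap top",cap,e)
st,e=tri([(s,(348,159)),(t,(276,186))]); print("stud tip",st,e)
for k,X in(("cap",cap),("stud",st)):
    q=np.array([X[0],X[1],X[2]+.10])
    for i,dy in enumerate((-.04,.04) if k=="stud" else (-.04,.04)):
        q2=q+[0,dy,0]
        print(k,i,arm.solve_ik(q2,R))
E
```

```text
cap top [ 0.5326 -0.2624  0.0871] [np.float64(0.0017064379217384784), np.float64(0.0017064379217385669)]
stud tip [0.5849 0.0948 0.0914] [np.float64(0.0035916677399953374), np.float64(0.0035916677399955793)]
cap 0 [-35.1755  28.7491  80.8666  -0.      70.3842 -35.1755]
cap 1 [-28.5955  26.014   85.9662  -0.      68.0197 -28.5955]
stud 0 [-0.4659 26.5489 84.1965 -0.     69.2545 -0.4659]
stud 1 [ 7.2837 27.5448 82.3549 -0.     70.1003  7.2837]
```

Run:
```python
from h import *
pts={"stud":np.array([.585,.095,.095]),"cap":np.array([.5326,-.2624,.086])}
W={}
for k in("stud","cap"):
    X=pts[k]
    for i,dy in enumerate((.04,-.04)):
        arm.move_to(X+[0,dy,.11],R); arm.sleep(.15)
        im,c=look("wrist",f"{k}{i}"); p=proj(c,X); u,v=p.astype(int)
        W[k,i]=cv2.resize(im[max(0,v-100):max(0,v-100)+200,u-130:u+130],(390,290)); print(k,i,p,"crop origin",u-130,max(0,v-100), arm.current_t())
cv2.imwrite("pics/m1.png",np.vstack([np.hstack([W["stud",0],W["stud",1]]),np.hstack([W["cap",0],W["cap",1]])]))
```

```text
stud 0 [320.1463 239.5008] crop origin 190 139 2.2417
stud 1 [319.9644 154.9676] crop origin 189 54 2.8583
cap 0 [319.3631 239.9347] crop origin 189 139 4.15
cap 1 [319.9169 155.2359] crop origin 189 55 4.7667
```

View pics/m1.png

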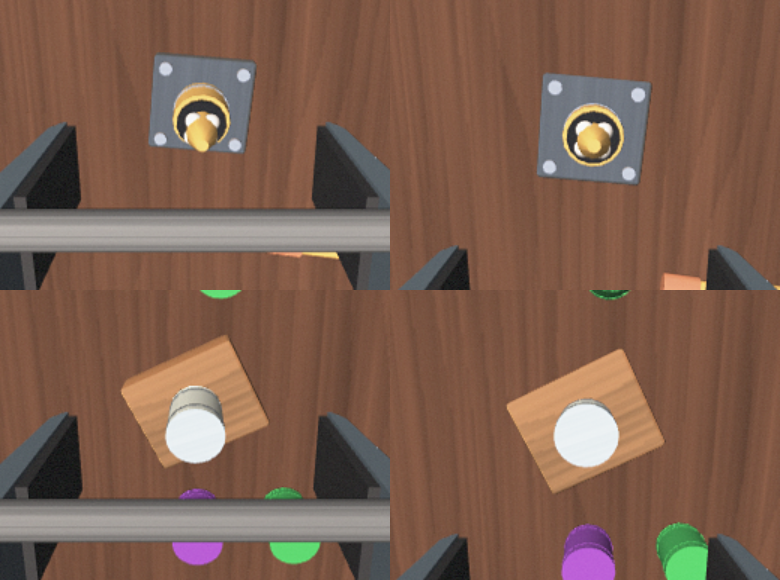

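The left pair shows the bare stud with white balls and black seal, tip near crop (203,150) and (593,140). The right pair shows the plain silver cap on the block at crop (195,435) and (586,435), so the choice is confirmed. Now I measure precisely.

```bash
python3 - <<'E'
from h import *
obs=[];bo=[];ro=[]
for i in(0,1):
    im=cv2.imread(f"pics/cap{i}.png");c=np.load(f"pics/cap{i}.npy",allow_pickle=True).item()
    hs=cv2.cvtColor(im,cv2.COLOR_BGR2HSV); m=((hs[...,2]>215)&(hs[...,1]<40)).astype(np.uint8)
    cs,_=cv2.findContours(m,cv2.RETR_EXTERNAL,cv2.CHAIN_APPROX_NONE); k=max(cs,key=cv2.contourArea); e=cv2.fitEllipse(cv2.convexHull(k)); print("cap",i,e,cv2.contourArea(k)); obs.append((c,e[0]))
    im=cv2.imread(f"pics/stud{i}.png");c=np.load(f"pics/stud{i}.npy",allow_pickle=True).item()
    hs=cv2.cvtColor(im,cv2.COLOR_BGR2HSV); roi=np.zeros(im.shape[:2],np.uint8); 
    if i==0: roi[165:250,270:370]=1
    else: roi[95:195,275:370]=1
    m=((hs[...,2]>165)&(hs[...,1]<60)).astype(np.uint8)*roi
    n,_,s,ce=cv2.connectedComponentsWithStats(m)
    b=[(ce[j].round(1),s[j,4]) for j in range(1,n) if s[j,4]>8]; print("white",b)
    g=((hs[...,0]>10)&(hs[...,0]<35)&(hs[...,1]>110)&(hs[...,2]>110)).astype(np.uint8)*roi
    cs,_=cv2.findContours(g,cv2.RETR_EXTERNAL,cv2.CHAIN_APPROX_NONE); k=max(cs,key=cv2.contourArea); print("gold",cv2.boundingRect(k),cv2.fitEllipse(cv2.convexHull(k)))
    d=((hs[...,2]<60)).astype(np.uint8)*roi
    cs,_=cv2.findContours(d,cv2.RETR_EXTERNAL,cv2.CHAIN_APPROX_NONE); k=max(cs,key=cv2.contourArea); print("dark",cv2.boundingRect(k),cv2.fitEllipse(cv2.convexHull(k)))
print("captop",tri(obs))
E
python3 -c "
import cv2
a=cv2.imread('pics/stud0.png')[165:255,265:375];b=cv2.imread('pics/stud1.png')[95:185,270:380]
import numpy as np
cv2.imwrite('pics/m2.png',cv2.resize(np.hstack([a,b]),None,fx=3.6,fy=3.6,interpolation=cv2.INTER_CUBIC))"
```

```text
cap 0 ((318.5355529785156, 238.73300170898438), (37.023372650146484, 39.4077033996582), 99.2746353149414) 1099.5
white [(array([299.9, 186.2]), np.int32(65)), (array([351.9, 190.8]), np.int32(63)), (array([317.9, 200.1]), np.int32(39)), (array([317.3, 220.2]), np.int32(53)), (array([332. , 221.1]), np.int32(46)), (array([296.3, 234.6]), np.int32(55)), (array([313.5, 234.1]), np.int32(13)), (array([346.1, 238.7]), np.int32(56))]
gold (314, 216, 21, 30) ((323.714599609375, 229.9898223876953), (19.60321044921875, 29.287622451782227), 3.569563150405884)
dark (308, 208, 32, 26) ((323.6669921875, 223.6078338623047), (30.56173324584961, 31.95098876953125), 78.65011596679688)
cap 1 ((319.3325500488281, 154.9185791015625), (42.65400695800781, 43.14948272705078), 162.16390991210938) 1397.5
white [(array([298.5, 113.9]), np.int32(79)), (array([354. , 119.1]), np.int32(73)), (array([315.5, 128.6]), np.int32(28)), (array([335.3, 129.1]), np.int32(9)), (array([316.8, 140.7]), np.int32(52)), (array([332.8, 141.6]), np.int32(44)), (array([313.7, 157. ]), np.int32(27)), (array([332.9, 159.2]), np.int32(11)), (array([294.9, 168.9]), np.int32(68)), (array([347.6, 173.5]), np.int32(68))]
gold (304, 127, 41, 42) ((323.94891357421875, 147.302978515625), (40.342803955078125, 41.61695861816406), 164.0569610595703)
dark (307, 132, 35, 34) ((323.9373474121094, 148.55810546875), (34.07122039794922, 34.155601501464844), 138.8788299560547)
captop (array([ 0.5319, -0.2626,  0.0826]), [np.float64(0.00013935375693002036), np.float64(0.00013935375693004237)])
```

View pics/m2.png

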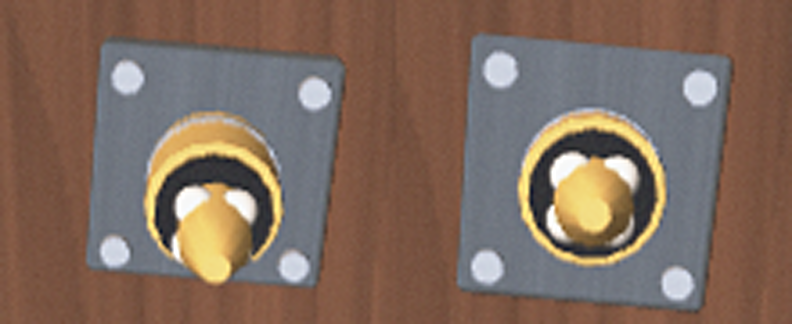

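The crops show the tip at (325.6,240.0) in view 0 and (325.3,154.2) in view 1, with four bolts around it. I triangulate these and then grasp.

Run:
```python
from h import *
c=[np.load(f"pics/stud{i}.npy",allow_pickle=True).item() for i in(0,1)]
print("tip",tri([(c[0],(325.6,240)),(c[1],(325.3,154.2))]))
B=[[(299.9,186.2),(351.9,190.8),(296.3,234.6),(346.1,238.7)],[(298.5,113.9),(354,119.1),(294.9,168.9),(347.6,173.5)]]
X=np.array([tri([(c[0],B[0][j]),(c[1],B[1][j])])[0] for j in range(4)]);print("bolts",X,X.mean(0))
print("seal@.056 v1",plane(c[1],(323.94,148.5),.055), "ring@.05",plane(c[1],(323.95,147.8),.05))
cap=np.array([.5319,-.2626,.043])
arm.grip(.07)
arm.move_l(cap+[0,0,.10],R,feed=.2)
arm.move_l(cap,R,feed=.12)
print("force open",arm.current_force())
arm.grip(.0)
arm.sleep(.2)
print("grip",arm.current_width(),arm.current_grasp_force(),arm.current_force(),arm.current_ee_pos())
arm.move_l(cap+[0,0,.06],feed=.1)
arm.move_l(cap+[0,0,.10],feed=.15)
print(arm.current_width(),arm.current_grasp_force(),arm.current_force(),arm.current_ee_pos(),arm.current_t())
im,cc=look("wrist","held"); cv2.imwrite("pics/heldc.png",im[60:400,150:490])
```

```text
tip (array([0.5898, 0.0963, 0.0991]), [np.float64(0.00024322563254899917), np.float64(0.00024322563254902527)])
bolts [[0.5617 0.128  0.0181]
 [0.6215 0.1226 0.0181]
 [0.5564 0.0679 0.0174]
 [0.6162 0.0627 0.0174]] [0.5889 0.0953 0.0177]
seal@.056 v1 [0.5889 0.0956 0.055 ] ring@.05 [0.5889 0.0957 0.05  ]
force open [ 0.4382  0.7684 -0.8911]
grip 0.038216131379881224 30.000853836536407 [-0.6706  0.6603  5.1622] [ 0.532  -0.2626  0.0431]
0.03814071206804485 29.99990116339177 [-0.0691  0.1731 -1.2542] [ 0.5318 -0.2625  0.1425] 8.7167
```

View pics/heldc.png

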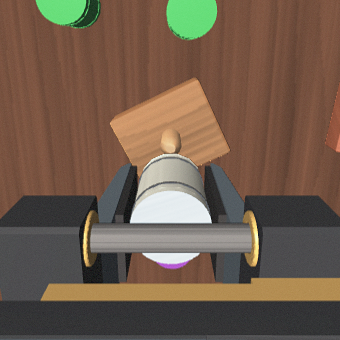

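The cap is held upright at crop (171,225), clear of the peg at (170,140). I measure its offset in the hand, then carry it over the stud.

Run:
```python
from h import *
im=cv2.imread("pics/held.png");c=np.load("pics/held.npy",allow_pickle=True).item()
hs=cv2.cvtColor(im,cv2.COLOR_BGR2HSV); m=((hs[...,2]>215)&(hs[...,1]<40)).astype(np.uint8); m[:240]=0;m[330:]=0;m[:,:275]=0;m[:,365:]=0
rows=[(v,np.flatnonzero(m[v]).min(),np.flatnonzero(m[v]).max()) for v in range(245,330,4) if m[v].any()]; print(rows)
p=arm.current_ee_pos(); top=np.array([p[0],p[1],.1825])
a=np.linspace(0,2*np.pi,72); D=np.array([proj(c,top+.019*np.array([np.cos(t),np.sin(t),0])) for t in a]); print("expected",proj(c,top),D.min(0),D.max(0))
g=np.array([.5889,.0955,p[2]])
arm.move_l(g,feed=.2); arm.sleep(.2)
print(arm.current_ee_pos(),arm.current_force(),arm.current_t())
s=look("scene","s1")[0];t=look("top","t1")[0]
cv2.imwrite("pics/m3.png",np.hstack([cv2.resize(s[90:230,280:420],(400,400)),cv2.resize(t[130:240,220:330],(400,400))]))
```

```text
[(253, np.int64(296), np.int64(336)), (257, np.int64(296), np.int64(343)), (261, np.int64(291), np.int64(349)), (265, np.int64(287), np.int64(353)), (269, np.int64(285), np.int64(356)), (273, np.int64(283), np.int64(358)), (277, np.int64(281), np.int64(359)), (281, np.int64(280), np.int64(360)), (313, np.int64(293), np.int64(348)), (317, np.int64(298), np.int64(342)), (321, np.int64(307), np.int64(335))]
expected [318.4576 286.5969] [277.2991 248.9062] [359.5972 321.629 ]
[0.5889 0.095  0.142 ] [-0.0451  0.8936 -1.5755] 10.9333
```

View pics/m3.png

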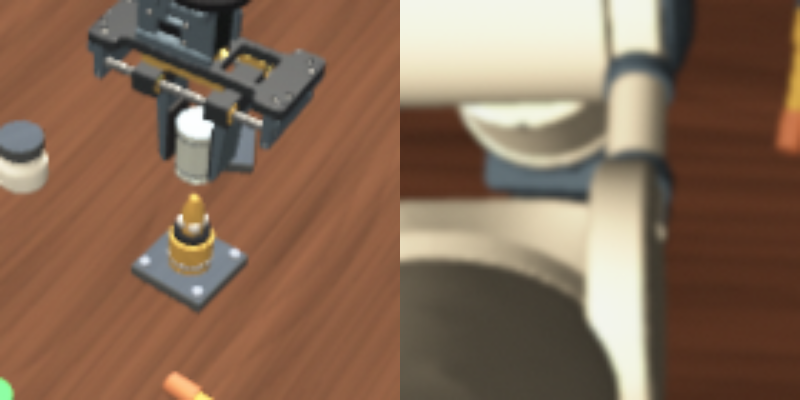

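The cap hangs above the stud: cap at crop (195,150), stud tip at (193,200). The held-cap check shows about 1 mm of camera bias in x, so I correct for it. I descend in steps while watching the force.

Run:
```python
from h import *
x,y=.588,.0957
arm.move_l([x,y,.120],feed=.1); arm.sleep(.15); f0=np.array(arm.current_force())
print(f0)
for z in(.108,.102,.096,.091,.088,.086):
    arm.move_l([x,y,z],feed=.05); arm.sleep(.1)
    f=np.array(arm.current_force())-f0; print(z,arm.current_ee_pos(),f,np.array(arm.current_torque()))
    if np.hypot(f[0],f[1])>6 or abs(f[2])>8: break
print(arm.current_t())
```

```text
[ 0.0254  0.0863 -0.5896]
0.108 [0.588  0.0957 0.108 ] [ 0.1758 -0.7113 -0.2109] [-0.0071  0.0558  0.0109]
0.102 [0.588  0.0957 0.102 ] [ 0.3957  0.8806 -0.3441] [-0.0512  0.0335  0.015 ]
0.096 [0.5879 0.0957 0.0959] [-0.4159  0.2621 -0.2792] [-0.0816  0.0512 -0.0361]
0.091 [0.588  0.0957 0.0909] [ 0.7263 -0.5663 -0.4013] [-0.0981  0.0519  0.0057]
0.088 [0.588  0.0957 0.088 ] [-0.3983  0.4455 -0.5445] [-0.0589  0.1036  0.0073]
0.086 [0.588  0.0957 0.086 ] [-0.0294 -0.2745 -0.4151] [-0.0428  0.0705 -0.0038]
13.825
```

No contact on the way down, so the cap is well centred. Now I press.

Run:
```python
from h import *
x,y=.588,.0957; f0=np.array([0,0,-.59])
for z in np.arange(.084,.0575,-.0015):
    arm.move_l([x,y,z],feed=.02); arm.sleep(.1)
    f=np.array(arm.current_force())-f0; print(round(z,4),arm.current_ee_pos(),f,arm.current_grasp_force())
    if f[2]>24 or np.hypot(f[0],f[1])>12: break
print(arm.current_t())
```

```text
0.084 [0.588  0.0957 0.084 ] [ 0.1168 -0.1748 -0.7236] 29.999783146195114
0.0825 [0.5881 0.0957 0.0825] [ 0.4159 -0.1521  0.0701] 29.999926728196442
0.081 [0.5885 0.0957 0.0813] [ 2.5314 -0.5977  4.5085] 30.001704362221062
0.0795 [0.5883 0.0957 0.0796] [ 4.0035 -1.2785  3.2812] 30.002128933556378
0.078 [0.5882 0.0957 0.0778] [ 5.126  -0.7852 -3.1809] 30.00083639519289
0.0765 [0.5882 0.0957 0.0762] [ 5.9712 -1.5046 -4.5208] 30.000315725337714
0.075 [0.5879 0.0957 0.0743] [ 6.1878 -0.549  -7.6929] 29.997259858064353
0.0735 [0.5878 0.0957 0.0726] [  7.8549  -0.4294 -11.4373] 29.995426875539124
0.072 [0.5875 0.0957 0.0715] [ 5.8732 -0.9945 -9.2008] 29.998101037926972
0.0705 [0.5878 0.0957 0.0706] [-0.1312  0.018  -1.0216] 29.999703196808696
0.069 [0.5881 0.0957 0.0691] [-0.3406  0.3233  2.2654] 30.000188928097486
0.0675 [0.5881 0.0957 0.0676] [-0.4908  0.3587  4.7252] 30.000616083852947
0.066 [0.5881 0.0957 0.0662] [-1.2312  0.1774  7.03  ] 30.0010870071128
0.0645 [0.5881 0.0957 0.0651] [-3.4389 -0.246  13.4277] 30.003790624905378
0.063 [0.5882 0.0957 0.0644] [-6.7748  0.9933 28.639 ] 30.023689151275903
19.075
```

The force pattern shows the snap: it is pulled down from TCP z 0.078 to 0.071. It then shows the seal ramp and a hard stop near z 0.065. I check that the hold is steady.

Run:
```python
from h import *
arm.move_l([.588,.0957,.0634],feed=.02)
for i in range(4):
    arm.sleep(.4); print(arm.current_ee_pos(),arm.current_force(),arm.current_grasp_force(),arm.current_width())
s=look("scene","s2")[0]
cv2.imwrite("pics/m4.png",cv2.resize(s[80:280,260:460],(600,600)))
```

```text
[0.5882 0.0957 0.0645] [-5.6613  0.185  21.7329] 30.01612315652892 0.03809030170637558
[0.5882 0.0957 0.0645] [-5.0533  0.4445 22.1199] 30.016082727815956 0.03831818710717186
[0.5882 0.0957 0.0645] [-4.2306 -0.2723 22.261 ] 30.01617777859792 0.03805163083261766
[0.5882 0.0957 0.0645] [-5.0854  0.6225 22.5178] 30.016077447216958 0.03871609706195261
```

View pics/m4.png

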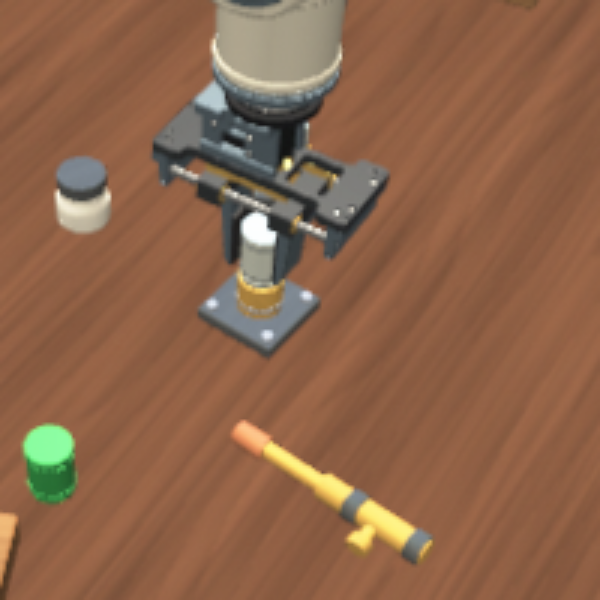

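The cap sits flush on the brass column at crop (260,265), with no black seal visible. The torch and jar have not moved, and the hold is steady at 22 N.

```bash
python3 -c "
from rig import arm
print(arm.sign_off())"
```

```text
the job is handed in; nothing more can be done
None
```

I handed the job in with the cap snapped onto the bare stud, the seal pressed to its stop, and the cap still gripped and held down with about 22 N; the torch and jar were undisturbed in the last picture, and the brick, outside that view, was never approached (no verdict was returned).

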